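Close the drawing case by tucking its tongue beneath the lip

TASK

Close the open drawing case with the fingertips: push its tongue so that it bends down, push the flap over the mouth so that the tongue's edge slips beneath the retaining lip on the case, and press the flap down flat so that it stays tucked in. Do not lift, tilt or push away the case, and leave the other things on the trunk where they are.

Things in the scene. Friction and masses are not known exactly. Their poses are not given: they have to be found in the camera images.
- case: grey plastic drawing case (shallow document box, about 0.9 kg, loose, rests on the trunk lid), 190 x 235 mm and 34 mm high; origin at the centre of its underside, z up. Its +x side carries the flap's hinge; its -x side is the front, towards the robot within about 20 degrees. The top is a flat deck at 34 mm over the front 113 mm; the rest, next to the hinge, is an open mouth with paper inside.
- case_hinge (a point): middle of the flap's hinge line, on the case's +x edge, 35.6 mm above its underside; same axes as case, the hinge line runs along y
- flap (a joint): flap hinge, rad: 0 = lying flat closed over the mouth and deck, 1.57 = standing upright, starts about 1.45 to 1.8, stop at 2.2. The flap is a 2.5 mm plastic sheet, 225 mm wide and 130 mm from hinge to crease. The hinge is stiff and keeps any angle it is left at; it takes about 0.16 N m to turn (1 to 2 N near the crease).
- tongue (a joint): crease between flap and tongue, rad: 0 = tongue in line with the flap, positive = bent towards the flap's underside (down, when the flap is closed), stop at 1.4. The tongue is a 2.5 mm sheet, 110 mm wide (94 mm at its edge) and 40 mm long, in the middle of the flap's free edge. The crease is much easier to bend than the hinge (0.012 N m) and keeps its bend. Starts 0 to 0.35.
- crease (a point): middle of the crease, in mid-thickness, 130 mm from the hinge line; its axes turn with the flap (x points from crease to hinge, z out of the flap's outer face)
- tongue_edge (a point): middle of the tongue's free edge, in mid-thickness, 40 mm from the crease; its axes turn with the tongue. To pass inside the lip as the flap comes down the tongue must be bent by about 1 rad or more; pressing the flap down then makes the smooth tongue slide straight along the deck and drives its edge beneath the lip. Too straight, it lands on top of the lip.
- lip_edge (a point): middle of the lip's inner edge, on its underside; same axes as case. The lip is a 120 mm wide, 3 mm thick overhang on the deck, open towards the hinge: its underside is 9 mm above the deck, its inner edge 158 mm from the hinge line, and it runs 16 mm on towards -x to a closed riser. With all flat and tucked, the tongue's edge lies 12 mm inside the lip.
- mug: red ceramic mug, 82 mm across the rim, 95 mm tall, standing; origin at the centre of its underside
- crayon_tub: orange plastic tub of crayons, 84 mm across the rim, 85 mm tall, crayons stick out to about 110 mm; origin at the centre of its underside
- jar: empty open glass jar, 72 mm across, 100 mm tall; origin at the centre of its underside
- lunchbox: closed aluminium lunchbox, 119 x 179 x 61 mm; origin at the centre of its underside
- pencil_box: closed wooden pencil box, 62 x 210 x 43 mm, lying beyond the case; origin at the centre of its underside
- eraser: eraser in a card sleeve, 22 x 56 x 13 mm, lying beside the case; origin at the centre of its underside
- glue_stick: glue stick, 27 mm across, 86 mm tall, standing beside the case; origin at the centre of its underside
- sharpener: metal pencil sharpener, 15 x 25 x 12 mm, lying beside the case; origin at the centre of its underside

How it is judged:
By the outcome, as a careful person would: the job done as asked, in the order asked, and still so for the second after the job is handed in, with the robot touching nothing.
It also fails if it takes over 51 s, if anything falls off the work surface, if the arm or the gripper's body presses on something with over 40 N, if the wrist force passes 120 N, or if a joint passes its speed limit or range.

ROBOT

A 6-joint arm with a two-finger parallel gripper is mounted at the origin on the work surface. World frame = base frame: x ahead of the robot, y to its left, z up, the work surface at z = 0. Lengths are in mm, angles in rad, forces in N, time in s.
With the tool pointing down it reaches from about 375 to 900 mm from the base axis. Payload 3.1 kg.
Tool frame: the origin (TCP) lies between the finger pads; the fingertips stand 22 mm ahead of it and the grasp point (between the pads) lies 3 mm ahead of it (tip_extent is the distance from the TCP to the fingertips, in mm); z points along the fingers, y is the line along which they close (so a half turn about z gives the same grasp; the last joint's range is limited). The gripper opens to 85 mm and grips with 20 to 120 N. Pads are 22 mm wide; open, the fingers measure 114 mm over their backs; the gripper's body (76 mm by 85 mm) begins 54 mm behind the grasp point. The pads swing forward as they close: fully open they stand 13 mm farther back than shut.
Start: joints at [-1.518, 0.527, 1.433, -0, 1.181, -0.178], TCP at [143.606, -608.255, 253.31] pointing down, gripper open.
Joint ranges: [-3.08, 3.08], [-0.75, 2.2], [0.22, 2.44], [-1.43, 4.57], [0, 2.65], [-2.85, 2.85]. Speed limits (rad/s): [2.79, 2.79, 3.14, 3.14, 3.14, 3.14].

INTERFACE

Orientations are given as a 3x3 rotation matrix whose columns are the frame's x, y, z axes.
In Python, from station import get_obs, read_camera, hand_in, tip_extent gives the robot as it stands.
- The arm moves only by the shell command python3 -m creep 'ROWS' [FORCE]. ROWS is JSON, a list of rows, each a list of 5 numbers: the finger opening in m, from 0 to 0.0854, then the shift along the tool's x, y, z in m, then the turn about the tool's z in rad. In form: [[hand, x, y, z, turn], ...]. A call has 1 to 12 rows; each row shifts and turns the commanded pose from where the row before left it, along the tool's axes as they then stand; what a row does not reach is not made up. A row lasts 1/8 s, in which the tool goes at most 62.5 mm and 10.7 degrees, less where a joint would pass 70% of its speed; a pose out of reach is approached as far as the arm can. A call with a gripper value outside its range is refused whole. The fingers move at their own pace and stop on an object; FORCE is the grip in N (left out, the last holds). Time passes only in rows, so rows that do not move let the fingers close. It gives the time, the measured TCP pose, the force, the opening and the grip force at its end, in the units of the state.
- get_obs(): the state, without advancing time (a new reading comes with each control period).
- read_camera(name): name is "side" or "top" or "wrist"; returns a dict with "color" (480x640x3 uint8, red, green, blue), "vfov" (degrees; the focal length in pixels is half the picture's height over the tangent of half this angle, whatever the lens; pixels are square), "cx", "cy" (the principal point, pixels), "R" (3x3) and "t" (3): a world point X has camera coordinates R X + t. Camera axes: x right, y down, z forward; pixel columns grow to the right and rows downward; lengths in mm; the calibration is good to about 2 mm. A picture is of the moment at which its call begins. There is no depth.
- hand_in(): hands the job in; it is judged then, once.
The state is a dict: "t": time; "joint_pos": joint angles; "qd": joint speeds; "joint_efforts": joint torques, N m; "tool_pos": TCP position; "orientation": TCP orientation; "contact_force": force on the tool from outside, world axes, zero at the start; "ft_torque": the same for the moment, N m; "grip_width": finger opening in mm; "gripper_force": force on a finger pad.
Only numpy, scipy, OpenCV 4.12 (cv2) and the standard library are available. Lean on these libraries where they do the work, as an engineer would, in place of code of your own. Each camera call takes 0.05 s, during which the arm holds its last target. There are 200 camera calls.

## Working session

There is one attempt and no reset: what is moved stays moved. The work goes in short steps, Python scripts to look and compute and a shell command to move; the robot and the scene stay as the last step left them, time stands still between calls to the robot, and variables do not carry over. Pictures are saved under pics/ and viewed, at most 10 in all, crops included, and the job is handed in when it is done.

```bash
mkdir -p pics; ls; python3 - <<'E'
from station import *
import cv2,numpy as np
for n in("side","top"):
    c=read_camera(n);cv2.imwrite(f"pics/{n}0.png",c["color"][:,:,::-1]);print(n,c["vfov"],c["cx"],c["cy"],np.round(c["R"],4).tolist(),np.round(c["t"],1))
o=get_obs();print(o["t"],np.round(o["orientation"],3).tolist(),o["contact_force"],tip_extent)
E
```

```text
pics
side 55.6911900023761 314.22210606362313 226.36521242172728 [[-0.7256, -0.688, 0.0116], [-0.4043, 0.4126, -0.8163], [0.5569, -0.597, -0.5775]] [431.5 287.6 811.9]
top 55.23150618263987 324.15033866097093 241.43489649809334 [[0.0292, -0.9996, -0.0054], [-0.9883, -0.0281, -0.1499], [0.1497, 0.0097, -0.9887]] [ -14.8  579.7 1005.4]
0.1 [[0.973, 0.23, -0.0], [0.23, -0.973, 0.002], [0.0, -0.002, -1.0]] [-0.86791657  0.55105784  0.84257918] 22.0
```

View pics/side0.png

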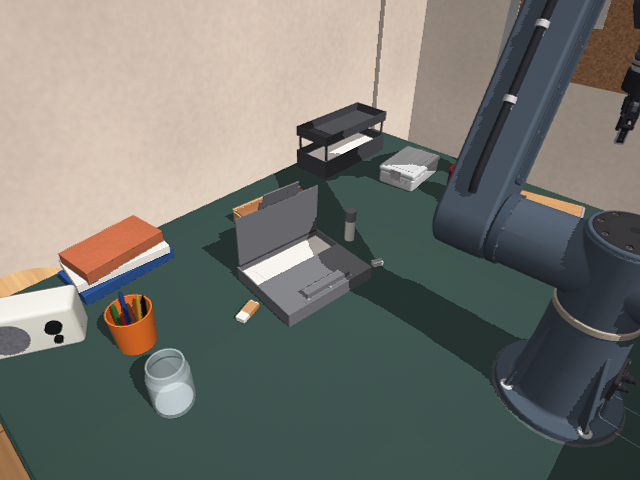

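View pics/top0.png

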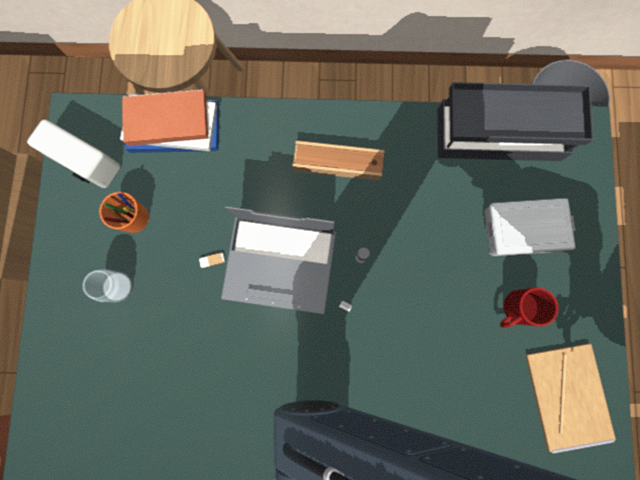

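The side view shows the case with its flap upright at about (278,225), the lip at about (325,285), the eraser at (248,310) and the glue stick at (350,225). In the top view the case's front corners are at about (222,301) and (324,312), and the flap's edge runs from (228,209) to (333,220). I'll enlarge both.

```bash
python3 - <<'E'
import cv2,numpy as np
a=cv2.imread("pics/side0.png")[175:330,225:390];b=cv2.imread("pics/top0.png")[195:325,195:385]
a=cv2.resize(a,None,fx=2.4*1,fy=2.4,interpolation=cv2.INTER_CUBIC);b=cv2.resize(b,None,fx=2,fy=2,interpolation=cv2.INTER_CUBIC)
c=np.zeros((400,800,3),np.uint8);c[:a.shape[0],:a.shape[1]]=a;c[:b.shape[0],405:405+b.shape[1]]=b
c=cv2.convertScaleAbs(c,alpha=1.5,beta=10);cv2.imwrite("pics/crop0.png",c)
E
```

```text
(no output)
```

View pics/crop0.png

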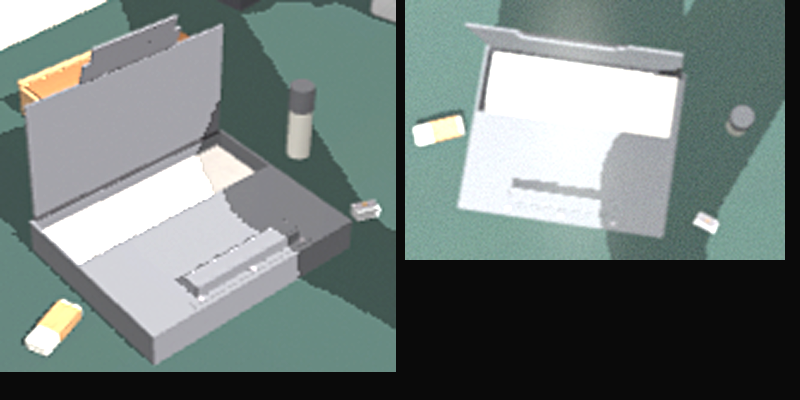

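The crop shows the deck's front corners, the flap's free corners and the tongue's edge in both views. I'll cast the deck corners onto z=34 and triangulate the flap and tongue points.

```bash
cat > g.py <<'E'
import numpy as np
from station import *
def cam(n):
    c=read_camera(n); f=240/np.tan(np.radians(c["vfov"])/2)
    return dict(f=f,c=(c["cx"],c["cy"]),R=np.array(c["R"]),t=np.array(c["t"]),im=c["color"])
def ray(c,p):
    d=c["R"].T@np.array([(p[0]-c["c"][0])/c["f"],(p[1]-c["c"][1])/c["f"],1]);return -c["R"].T@c["t"],d/np.linalg.norm(d)
def plane(c,p,z):
    o,d=ray(c,p);return o+d*(z-o[2])/d[2]
def tri(c1,p1,c2,p2):
    A=0;b=0
    for c,p in((c1,p1),(c2,p2)):
        o,d=ray(c,p);P=np.eye(3)-np.outer(d,d);A=A+P;b=b+P@o
    return np.linalg.solve(A,b)
def proj(c,X):
    q=c["R"]@np.array(X)+c["t"];return q[:2]/q[2]*c["f"]+np.array(c["c"])
E
python3 - <<'E'
from g import *
np.set_printoptions(precision=1,suppress=True)
s=cam("side");t=cam("top")
S=lambda x,y:(225+x/2.4,175+y/2.4);T=lambda x,y:(195+(x-405)/2,195+y/2)
sl,sr=plane(s,S(155,338),34),plane(s,S(350,228),34);tl,tr=plane(t,T(459,208),34),plane(t,T(663,236),34)
print("side",sl,sr,"top",tl,tr,"cam",-s["R"].T@s["t"],-t["R"].T@t["t"])
for l,r in((sl,sr),(tl,tr)):
    v=l-r;print(np.linalg.norm(v),np.degrees(np.arctan2(-v[0],v[1])))
F=(sl+sr+tl+tr)/4;v=(sl+tl-sr-tr);a=np.arctan2(-v[0],v[1]);ex=np.array([np.cos(a),np.sin(a),0]);ey=np.array([-ex[1],ex[0],0])
h=F+190*ex;h[2]=35.6;print("yaw",np.degrees(a),"hinge",h)
for n,p,q in(("L",S(28,105),T(466,25)),("R",S(222,27),T(683,54))):
    X=tri(s,p,t,q);d=X-h;print(n,X,"case",d@ex,d@ey,d[2],"th",np.arctan2(d[2],-d@ex))
    # ray onto flap side plane
    for c,pp in((s,p),(t,q)):
        o,dd=ray(c,pp);yy=112.5 if n=="L" else -112.5;k=((h-o)@ey+yy)/(dd@ey) ;W=o+k*dd-h; print("  ",W@ex,W[2])
for pp in ((92,48),(178,15)):
    o,dd=ray(s,S(*pp)); 
    for yy in((47,) if pp[0]<100 else (-47,)):
        k=((h-o)@ey+yy)/(dd@ey);W=o+k*dd-h;print("tongue",W@ex,W[2])
print("eraser,glue,sharp,pencil",*[plane(t,p,z)[:2] for p,z in(((212,260),13),((362,255),86),((346,306),12),((340,160),43))])
E
```

```text
side [441.9 232.5  34. ] [411.5   9.8  34. ] top [442.8 229.6  34. ] [418.2  -2.5  34. ] cam [-22.8 662.9 698.6] [ 422.9   -8.4 1080.9]
224.81477715453792 -7.774997252944871
233.42018960808585 -6.0471525688258065
yaw -6.894849672985168 hinge [617.3  94.6  35.6]
L [625.8 204.2 165. ] case -4.6510760612511985 109.8584168577226 129.42220896901068 th 1.534874552751169
   -9.908670737093852 133.28977948896627
   -2.6606598183214745 119.73672107007636
R [603.3 -18.1 159.7] case -0.3032796654859552 -113.4802758680009 124.09370313805624 th 1.5683523747328936
   -1.0074730973559975 124.8339659661946
   17.515147759418895 31.835686800832626
tongue -14.2729403531581 167.69161201072146
tongue -15.486136101797111 167.84844436614983
eraser,glue,sharp,pencil [533.1 263.5] [545.9 -82. ] [435.6 -52.6] [774.6 -29.7]
```

```bash
cat >> g.py <<'E'
YAW=np.radians(-6.2);H=np.array([617,92,35.6])
EX=np.array([np.cos(YAW),np.sin(YAW),0]);EY=np.array([-EX[1],EX[0],0])
def st():
    o=get_obs();R=np.array(o["orientation"]);p=np.array(o["tool_pos"])+22*R[:,2];d=p-H
    print("t",o["t"],"tip in hinge frame",np.round([d@EX,d@EY,d[2]],1),"yaw",np.round(np.degrees(np.arctan2(R[1,0],R[0,0])),2),"tilt",np.round(R[:,2],3),"F case",np.round([np.dot(o["contact_force"],e) for e in (EX,EY,[0,0,1])],1),"grip",o["grip_width"])
    print("tool-frame from tip to hinge mm",np.round(R.T@(-d),1))
E
python3 -m creep '[[0,0,0,-0.03,0.17],[0,0,0,-0.03,0.17],[0,0,0,0,0],[0,0,0,0,0]]' 20; python3 -c "from g import *;st()"
```

```text
t: 0.7
tool_pos: [143.6, -607.6, 312.4]
orientation: [[0.994, -0.106, -0.0], [-0.106, -0.994, 0.002], [-0.0, -0.002, -1.0]]
contact_force: [-0.3, -0.2, -0.4]
grip_width: 12.2
gripper_force: 0.0
t 0.7 tip in hinge frame [-395.1 -746.6  254.8] yaw -6.11 tilt [-0.     0.002 -1.   ] F case [-0.3 -0.2 -0.4] grip 12.23617688346349
tool-frame from tip to hinge mm [ 396.4 -745.5  255.9]
```

```bash
python3 -m creep '[[0,0.025,-0.041,0,0],[0,0.025,-0.041,0,0],[0,0.025,-0.041,0,0],[0,0.025,-0.041,0,0],[0,0.025,-0.041,0,0],[0,0.025,-0.041,0,0],[0,0.025,-0.041,0,0],[0,0.025,-0.041,0,0],[0,0.025,-0.041,0,0],[0,0.025,-0.041,0,0],[0,0.025,-0.041,0,0],[0,0.025,-0.041,0,0]]'; python3 -c "from g import *;st()"
```

```text
t: 2.2
tool_pos: [495.0, -149.8, 311.8]
orientation: [[0.994, -0.107, -0.003], [-0.107, -0.994, 0.001], [-0.003, -0.001, -1.0]]
contact_force: [-0.1, -1.7, 0.0]
grip_width: -0.4
gripper_force: 0.0
t 2.2 tip in hinge frame [ -95.2 -253.5  254.2] yaw -6.12 tilt [-0.003  0.001 -1.   ] F case [ 0.1 -1.7  0. ] grip -0.4209701832736167
tool-frame from tip to hinge mm [  96.3 -253.1  254.2]
```

```bash
python3 -m creep '[[0,0.03,-0.041,0,0],[0,0.03,-0.041,0,0],[0,0.03,-0.041,0,0],[0,0.025,-0.041,0,0],[0,0.02,-0.041,0,0],[0,0.01,-0.041,0,0],[0,0,0,0.03,0],[0,0,0,0.03,0],[0,0,0,0,0]]'; python3 - <<'E'
from g import *
import cv2
st();a=cam("side");b=cam("wrist")
for i,(c,r) in enumerate(((a["im"][130:330,190:430],3.3),)):
    cv2.imwrite("pics/s1.png",cv2.convertScaleAbs(cv2.resize(c[:,:,::-1],None,fx=3.3,fy=3,interpolation=cv2.INTER_CUBIC)[:600,:800],alpha=1.4))
E
```

```text
t: 3.32
tool_pos: [662.9, 77.7, 248.7]
orientation: [[0.994, -0.107, -0.01], [-0.107, -0.994, 0.0], [-0.01, 0.001, -1.0]]
contact_force: [-0.3, 0.3, -0.1]
grip_width: 0.3
gripper_force: 0.0
t 3.325 tip in hinge frame [ 47.   -9.3 191.1] yaw -6.13 tilt [-0.01  0.   -1.  ] F case [-0.3  0.2 -0.1] grip 0.33803631201129714
tool-frame from tip to hinge mm [-45.1  -9.5 191.5]
```

View pics/s1.png

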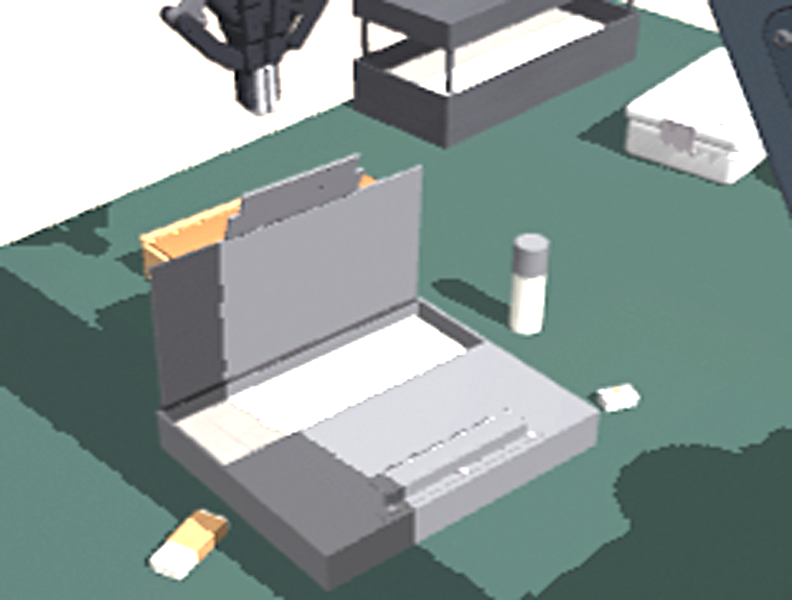

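The fingertips are behind and above the tongue (tip at crop (262,110), tongue edge from (243,195) to (360,158)). Next I'll drop them, then sweep towards the robot while lowering.

```bash
python3 -m creep '[[0,0,-0.009,0.018,0],[0,0,0,0.018,0],[0,-0.02,0,0,0],[0,-0.018,0,0,0],[0,0,0,0,0]]'; python3 -c "from g import *;st()"
```

```text
t: 4.05
tool_pos: [627.5, 90.7, 216.5]
orientation: [[0.994, -0.107, -0.002], [-0.107, -0.994, 0.0], [-0.002, 0.0, -1.0]]
contact_force: [0.1, 0.3, 0.5]
grip_width: 0.0
gripper_force: 0.0
t 4.05 tip in hinge frame [ 1.050e+01 -1.000e-01  1.589e+02] yaw -6.17 tilt [-0.002  0.    -1.   ] F case [0.1 0.3 0.5] grip 0.01759933057569679
tool-frame from tip to hinge mm [-10.1  -0.2 158.9]
```

```bash
python3 -m creep '[[0,-0.006,0,0.001,0],[0,-0.006,0,0.002,0],[0,-0.006,0,0.002,0],[0,-0.006,0,0.002,0],[0,-0.006,0,0.003,0],[0,-0.006,0,0.003,0],[0,-0.006,0,0.003,0],[0,-0.005,0,0.002,0],[0,0,0,0,0]]'; python3 - <<'E'
from g import *
import cv2
st();a=cam("side")
cv2.imwrite("pics/s2.png",cv2.convertScaleAbs(cv2.resize(a["im"][130:280,210:370][:,:,::-1],None,fx=4,fy=4,interpolation=cv2.INTER_CUBIC),alpha=1.4))
E
```

```text
t: 5.18
tool_pos: [581.5, 95.6, 199.1]
orientation: [[0.994, -0.108, -0.001], [-0.108, -0.994, 0.0], [-0.001, 0.0, -1.0]]
contact_force: [-0.0, 0.6, 0.1]
grip_width: 0.7
gripper_force: 0.0
t 5.175 tip in hinge frame [-35.7  -0.3 141.5] yaw -6.19 tilt [-0.001  0.    -1.   ] F case [-0.1  0.6  0.1] grip 0.685425035132604
tool-frame from tip to hinge mm [ 35.9  -0.3 141.4]
```

View pics/s2.png

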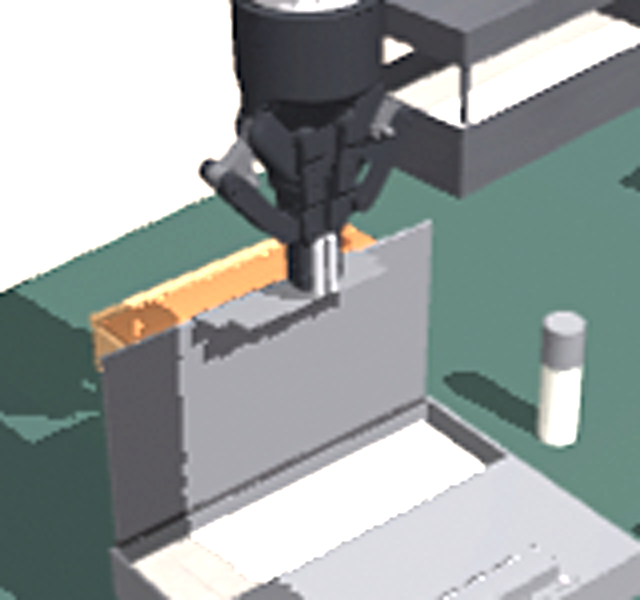

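The tongue is bent far towards the inside. Its edge sits under the tips at about crop (320,290), and the flap still stands upright with the case unmoved. Now I'll go back over the flap and down behind it.

```bash
python3 -m creep '[[0,0,0,-0.02,0],[0,0.01,0,-0.01,0],[0,0.03,0,0,0],[0,0.03,0,0,0],[0,0,0,0.02,0],[0,0,0,0.02,0],[0,0,0,0.02,0],[0,-0.012,0,0,0],[0,0,0,0,0]]'; python3 -c "from g import *;st()"
```

```text
t: 6.35
tool_pos: [639.2, 89.4, 169.8]
orientation: [[0.994, -0.108, -0.001], [-0.108, -0.994, 0.0], [-0.001, -0.0, -1.0]]
contact_force: [0.9, 0.2, -0.1]
grip_width: -0.2
gripper_force: 0.0
t 6.35 tip in hinge frame [ 22.3  -0.2 112.2] yaw -6.19 tilt [-0.001  0.    -1.   ] F case [ 0.9  0.3 -0.1] grip -0.16343973763188932
tool-frame from tip to hinge mm [-22.3  -0.2 112.2]
```

```bash
python3 -m creep '[[0,-0.01,0,0,0],[0,-0.01,0,0,0],[0,-0.01,0,0.001,0],[0,-0.011,0,0.001,0],[0,-0.0105,0,0.004,0],[0,-0.0105,0,0.004,0],[0,-0.0095,0,0.006,0],[0,-0.0095,0,0.006,0],[0,-0.008,0,0.008,0],[0,-0.008,0,0.008,0],[0,-0.0065,0,0.0095,0],[0,-0.0065,0,0.0095,0]]'; python3 - <<'E'
from g import *
import cv2
st();a=cam("side");
cv2.imwrite("pics/s3.png",cv2.convertScaleAbs(cv2.resize(a["im"][170:330,220:400][:,:,::-1],None,fx=3.7,fy=3.7,interpolation=cv2.INTER_CUBIC),alpha=1.4))
E
```

```text
t: 7.85
tool_pos: [530.1, 101.2, 111.6]
orientation: [[0.994, -0.108, 0.0], [-0.108, -0.994, 0.0], [0.0, -0.0, -1.0]]
contact_force: [1.3, 0.5, 1.1]
grip_width: 0.1
gripper_force: 0.5
t 7.85 tip in hinge frame [-87.4  -0.3  54. ] yaw -6.2 tilt [ 0.  0. -1.] F case [1.2 0.6 1.1] grip 0.11983176674505679
tool-frame from tip to hinge mm [87.4 -0.3 54. ]
```

View pics/s3.png

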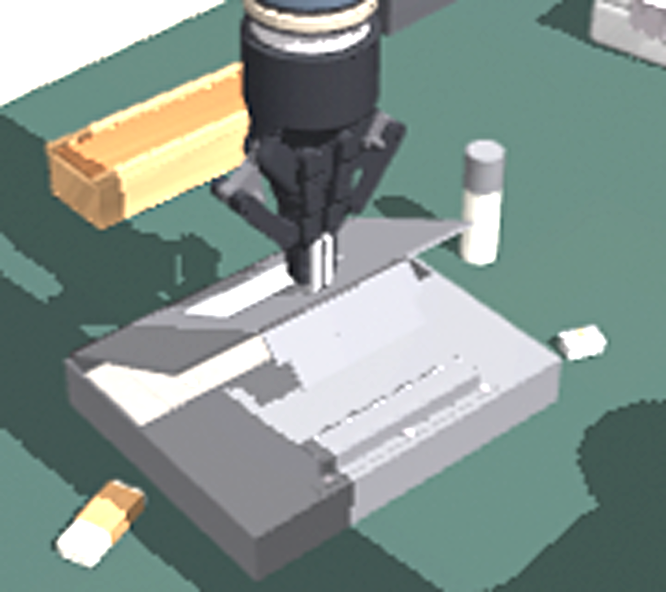

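The flap is down to about 0.5 rad. The tongue (about (340,330) in the crop) hangs steeply, with its edge inside of the lip at (400,430). I'll keep lowering.

```bash
python3 -m creep '[[0,-0.0035,0,0.007,0],[0,-0.0035,0,0.007,0],[0,-0.0017,0,0.0055,0],[0,-0.0017,0,0.0055,0],[0,-0.0016,0,0.0055,0],[0,-0.0005,0,0.004,0],[0,-0.0005,0,0.004,0],[0,-0.0005,0,0.004,0],[0,0,0,0,0]]'; python3 - <<'E'
from g import *
import cv2
st();a=cam("side");
cv2.imwrite("pics/s4.png",cv2.convertScaleAbs(cv2.resize(a["im"][200:330,230:390][:,:,::-1],None,fx=4.5,fy=4.5,interpolation=cv2.INTER_CUBIC),alpha=1.4))
E
```

```text
t: 9.02
tool_pos: [516.6, 102.6, 69.3]
orientation: [[0.994, -0.108, -0.001], [-0.108, -0.994, 0.0], [-0.001, 0.0, -1.0]]
contact_force: [0.4, 1.1, 0.1]
grip_width: 0.2
gripper_force: 0.0
t 9.025 tip in hinge frame [-100.9   -0.3   11.7] yaw -6.2 tilt [-0.001  0.    -1.   ] F case [0.3 1.1 0.1] grip 0.17210983845202865
tool-frame from tip to hinge mm [101.   -0.3  11.6]
```

View pics/s4.png

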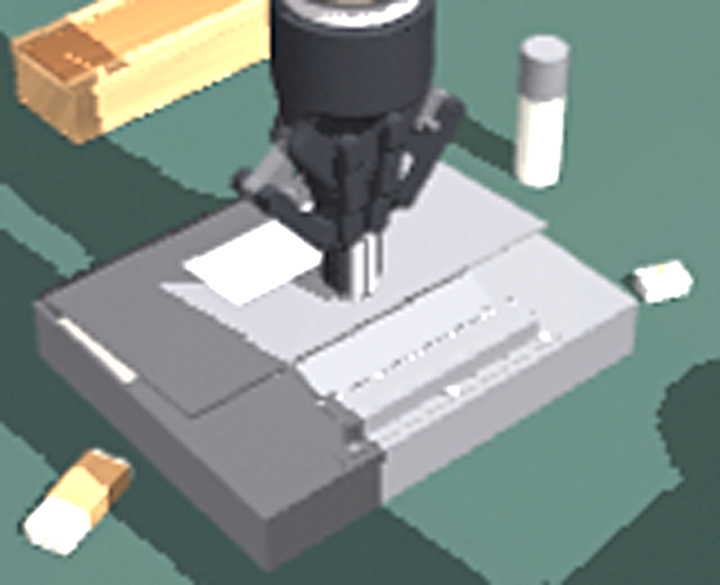

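The tongue, at about (400,330), lies low with its edge at the lip's opening. Pressing flat.

```bash
python3 -m creep '[[0,0,0,0.003,0],[0,0,0,0.003,0],[0,0,0,0.003,0],[0,0,0,0.002,0],[0,0,0,0.001,0],[0,0,0,0.001,0],[0,0,0,0,0]]'; python3 -c "from g import *;st()"
```

```text
t: 9.95
tool_pos: [516.6, 102.6, 58.6]
orientation: [[0.994, -0.108, -0.0], [-0.108, -0.994, -0.0], [-0.0, 0.0, -1.0]]
contact_force: [-4.2, 0.3, 18.2]
grip_width: -0.5
gripper_force: 8.5
t 9.95 tip in hinge frame [-100.9   -0.3    1. ] yaw -6.19 tilt [-0. -0. -1.] F case [-4.2 -0.2 18.2] grip -0.5440932459742148
tool-frame from tip to hinge mm [100.9  -0.2   1. ]
```

```bash
python3 -m creep '[[0,0,0,-0.005,0],[0,0,0,-0.03,0],[0,0,0,-0.05,0],[0,0,0,-0.05,0],[0,0,0,-0.05,0],[0,0,0,0,0],[0,0,0,0,0]]'; python3 - <<'E'
from g import *
import cv2
st();a=cam("side");b=cam("top")
A=cv2.resize(a["im"][200:330,230:390],None,fx=3,fy=3,interpolation=cv2.INTER_CUBIC);B=cv2.resize(b["im"][190:330,190:390][:,:160],None,fx=2,fy=2,interpolation=cv2.INTER_CUBIC)
C=np.zeros((390,800,3),np.uint8);C[:,:480]=A;C[:280,480:]=B
cv2.imwrite("pics/s5.png",cv2.convertScaleAbs(C[:,:,::-1],alpha=1.4))
E
```

```text
t: 10.82
tool_pos: [516.8, 102.5, 241.4]
orientation: [[0.994, -0.108, -0.0], [-0.108, -0.994, -0.0], [-0.0, 0.0, -1.0]]
contact_force: [-0.2, 0.1, 0.0]
grip_width: 0.0
gripper_force: 0.0
t 10.825 tip in hinge frame [-100.8   -0.4  183.8] yaw -6.2 tilt [-0. -0. -1.] F case [-0.2  0.1  0. ] grip 0.03694890966598071
tool-frame from tip to hinge mm [100.8  -0.4 183.8]
```

View pics/s5.png

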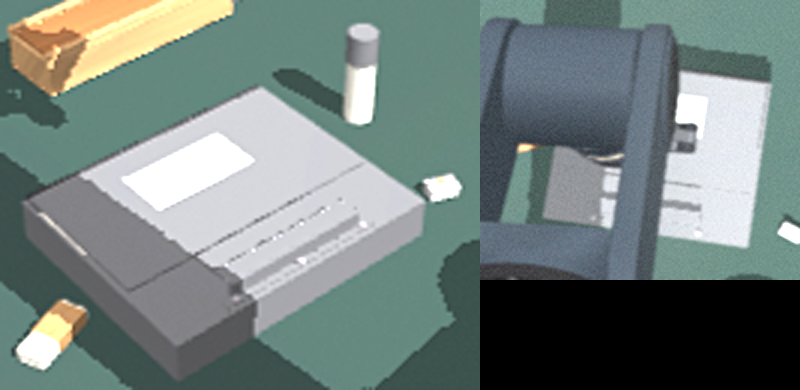

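The flap lies flat, with the crease line running from (130,290) to (365,165), and the tongue disappears at the lip. I'll check the lip closely with predicted lines drawn on.

```bash
python3 - <<'E'
from g import *
import cv2
a=cam("side");k=8;im=cv2.convertScaleAbs(cv2.resize(np.ascontiguousarray(a["im"][250:310,290:380][:,:,::-1]),None,fx=k,fy=k,interpolation=cv2.INTER_CUBIC),alpha=1.4)
P=lambda x,y,z:tuple(int(v) for v in ((proj(a,H+x*EX+y*EY+np.array([0,0,z]))-[290,250])+.5)*k)
for x,z,w,c in((-158,10.4,60,(0,0,255)),(-174,10.4,60,(0,255,255)),(-130,1.2,55,(255,0,0)),(-170,1,47,(0,255,0))):
    for y in(-w,w): cv2.circle(im,P(x,y,z),5,c,2)
cv2.imwrite("pics/s6.png",im)
E
```

```text
(no output)
```

View pics/s6.png

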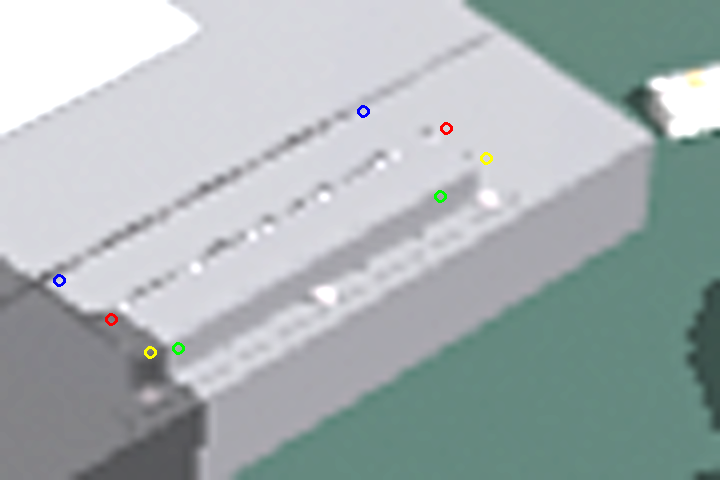

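The lip's inner edge (dashes from (120,305) to (430,130)), its top and its riser are all uncovered. The crease lies flat where predicted, so the tongue is beneath the lip. Handing in.

```bash
python3 -c "from station import *;print(hand_in())"
```

```text
the job is handed in; nothing more can be done
None
```

The case is closed and handed in at about 11 s: in the last pictures the flap lies flat with the tongue beneath the lip, the case looks unmoved, and the things in view around it are where they were.

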